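# Refit the drive cover of a sole press and hold it down

### The arm

A 6-joint arm with a two-finger parallel gripper is mounted at the origin on the work surface. World frame = base frame: x ahead of the robot, y to its left, z up, the work surface at z = 0. Lengths are in mm, angles in rad, forces in N, time in s.
With the tool pointing down it reaches from about 300 to 875 mm from the base axis. Payload 6.4 kg.
Tool frame: the origin (TCP) lies on the centre line of the jaws, within the pads' length; the fingertips stand 17 mm ahead of it and the grasp point (between the pads) lies 2 mm behind it; z points along the fingers, y is the line along which they close (so a half turn about z gives the same grasp; the last joint's range is limited). The gripper opens to 88 mm and grips with 3 to 60 N. Pads are 18 mm wide; open, the fingers measure 123 mm over their backs; the gripper's body (75 mm by 187 mm) begins 45 mm behind the grasp point.
Start: joints at [0.953, 0.181, 1.607, -0, 1.354, -0.206], TCP at [230.14, 526.951, 255.714] pointing down, gripper open.
Joint ranges: [-2.99, 2.99], [-0.89, 2.07], [0.3, 2.58], [-1.14, 4.28], [0, 2.63], [-3.12, 3.12]. Speed limits (rad/s): [2.57, 2.57, 3.01, 3.14, 3.14, 3.14].

### API

Orientations are given as a rotation vector (axis times angle).
In Python, from station import manip gives the robot as it stands.
- The arm moves only by the tool apply_moves, never from a script. Its argument "plan" is one flat list of numbers, 7 for each row, row after row: the shift along the world's x, y, z in m, then the turn, a rotation vector about the world's x, y, z in rad, then the opening, from -1 (shut) to 1 (fully open), so that 0 is half open. In form: [x, y, z, ax, ay, az, grip, x, y, z, ax, ay, az, grip, ...]. A call has 1 to 20 rows; each row is the pose to reach, as a shift and turn from the pose commanded when the call began; what a row does not reach only later rows make up. A row lasts 1/8 s, in which the tool goes at most 62.5 mm and 10.7 degrees, less where a joint would pass 70% of its speed; a pose out of reach is approached as far as the arm can. A call with a gripper value outside its range is refused whole. The fingers move at their own pace and stop on an object; the grip force is fixed at half the most. Time passes only in rows, so rows that repeat a pose let the fingers close. It gives the time, the measured TCP pose, the force, the opening and the grip force at its end, in the units of the state.
- manip.read_state(): the state, without advancing time (a new reading comes with each control period).
- manip.grab_frame(name): name is "scene" or "top" or "wrist"; returns a dict with "img" (400x640x3 uint8, blue, green, red), "vertical_fov" (degrees; the focal length in pixels is half the picture's height over the tangent of half this angle, whatever the lens; pixels are square), "cx", "cy" (the principal point, pixels), "extrinsics" (4x4, takes a point from camera to world coordinates). Camera axes: x right, y up, looking along -z (the intrinsics and any distortion apply to the point x, -y, -z); pixel columns grow to the right and rows downward; lengths in mm; the calibration is good to about 2 mm. A picture is of the moment at which its call begins. There is no depth.
- manip.close_job(): hands the job in; it is judged then, once.
Trained networks look in the newest picture that a camera, given by its name, has taken for a name from the list of things; names that differ only in an ending like _2 or _b are one class to them, and where a whole thing is asked for, a point or a joint stands for the part that bears it (a point fixed in the world has none). Each returns a list of dicts, best first, with "score" (0 to 1); they miss things now and then, are a little off and sometimes report something else, mostly with a low value. They report only what shows in the picture. A call takes as long as a camera call.
- manip.boxes_of(camera, thing): "point" ([column, row] as shares, 0 to 1, of the picture: columns of its width, rows of its height, amid what is visible of it).
- manip.masks_of(camera, thing): "pixels" (400x640 bool, what is visible of it) and "point" ([column, row] as shares, 0 to 1, of the picture: columns of its width, rows of its height, amid what is visible of it).
- manip.tip_of(camera, thing): "point" ([column, row] as shares, 0 to 1, of the picture: columns of its width, rows of its height: a listed point, or the origin of a listed thing).
The state is a dict: "t": time; "qpos": joint angles; "joint_vel": joint speeds; "tau": joint torques, N m; "tool_pos": TCP position; "tcp_rot": TCP orientation; "force": force on the tool from outside, world axes, zero at the start; "wrist_torque": the same for the moment, N m; "finger_gap": finger opening in mm; "finger_force": force on a finger pad.
Only numpy, scipy, OpenCV 4.12 (cv2) and the standard library are available. Lean on these libraries where they do the work, as an engineer would, in place of code of your own. Each camera call takes 0.05 s, during which the arm holds its last target. There are 200 camera calls.

### The job

Refit the blue access panel on the white drive housing of the sole press. First turn the orange quarter-turn fastener until the slot in its head lines up with the red marks; then pick up the panel by its handle, lower it so that the fastener comes up through the panel's slot, and press it fully down, square and flat, against the rubber seal. Finish while still holding it pressed down, so that a mate can put the screws in, and leave the bottle, shoe last, brush and pot where they are.

Things in the scene. Friction and masses are not known exactly. Their poses are not given: they have to be found in the camera images.
- housing: Fixed white open-topped drive housing, 170 (its x) by 240 (its y) mm, 70 mm high, gears in the well. Origin: centre of its underside, on the bench; z up. Its yaw and place vary. A steel bridge crosses the well along x at y = -72 mm, its top at z = 68 mm, with red marks along x on it and on the flange: they show the fastener's aligned direction
- seat (a point): Fixed point on the housing where the panel's origin lies when the panel is fully home (73 mm above the bench, centre of the frame), with the housing's axes: the panel must have the same yaw as this
- seal (a joint): How far the black rubber seal on the frame is pressed down, m: 0 free (top of the seal at z = 78 mm), 0.005 fully pressed (top at z = 73 mm). Spring of 2.5 N/mm, so about 12.5 N presses it fully, the panel's own weight (about 3 N) included. The seal is a rectangular ring, 130 by 200 mm outside, 8 mm wide
- fastener (a joint): Angle of the orange quarter-turn fastener, rad: 0 when its wing and slot lie along the housing's x (aligned with the red marks), negative when it is turned clockwise from there seen from above. It starts well clockwise (-1.4 to -0.7), so it must be turned counter-clockwise to 0; it turns from -1.6 to 0.5 against a light friction (0.05 N m) and stays where it is left
- fastener_head (a point): Centre of the top face of the fastener's wing, on its turning axis, 110 mm above the bench, at x = 0, y = -72 mm in the housing's frame. Turns with the fastener: its x axis runs along the wing and the black slot line, z up. The wing is 36 long (x), 11 wide (y) and 28 mm high (from z = 82 to 110 mm) on a neck 11 mm in diameter; grip it across its 11 mm width
- panel: Loose blue metal panel, 150 (its x) by 220 (its y) by 6 mm, about 0.3 kg, lying flat on the bench. Origin: centre of its underside; z up. Through slot 46 (x) by 19 mm (y), centred at x = 0, y = -72 mm. Black handle bar along y, 14 mm wide (x), 90 mm long (y), centred at x = 0, y = 5 mm, from 32 to 48 mm above the underside, on a 12 mm post near each end, open beneath between the posts
- bottle: Bystander: blue conical glue bottle, 68 mm in diameter, 150 mm high; origin under its centre; beyond the work
- last: Bystander: white shoe last on a grey sole, 240 by 70 mm, about 87 mm high; origin under its centre; beyond the work, to the left
- brush: Bystander: glue brush, 160 mm long, lying on the bench between housing and panel; origin under its middle
- pot: Bystander: white open pot, 72 mm across, 60 mm high; origin under its centre; beyond the work, to the right

How it is judged:
By the outcome, as a careful person would: the job done as asked, in the order asked, and still so for the second after the job is handed in, while the arm keeps its last pose, push and grip.
It also fails if it takes over 64 s, if anything falls off the work surface, if the arm or the gripper's body presses on something with over 40 N, if the wrist force passes 120 N, or if a joint passes its speed limit or range.

## Working session

There is one attempt and no reset: what is moved stays moved. The work goes in short steps, Python scripts to look and compute and a tool call to move; the robot and the scene stay as the last step left them, time stands still between calls to the robot, and variables do not carry over. Pictures are saved under pics/ and viewed, at most 12 in all, crops included, and the job is handed in when it is done.

Besides the shell and the picture viewer there is one more tool, called after "Request:" by a JSON object that holds its "fn" and its "kwargs", one argument or row to a line. apply_moves: Moves the arm, as the interface text tells. Its arguments: {"type":"object","properties":{"plan":{"type":"array"}},"required":["plan"]}

```bash
mkdir -p pics; ls; cat > h.py <<'E'
import numpy as np, cv2
from station import manip
def ray(f,px):
    h,w=f["img"].shape[:2]; F=h/2/np.tan(np.radians(f["vertical_fov"])/2)
    d=np.array([(px[0]-f["cx"])/F,-(px[1]-f["cy"])/F,-1.]); E=np.array(f["extrinsics"])
    return E[:3,3],E[:3,:3]@d
def at_z(f,px,z):
    o,d=ray(f,px); return o+d*(z-o[2])/d[2]
def proj(f,P):
    E=np.array(f["extrinsics"]); p=E[:3,:3].T@(np.array(P)-E[:3,3])
    F=200/np.tan(np.radians(f["vertical_fov"])/2)
    return np.array([f["cx"]-F*p[0]/p[2], f["cy"]+F*p[1]/p[2]])
E
python3 - <<'E'
from h import *
np.set_printoptions(precision=1,suppress=True)
s=manip.read_state(); print(s)
for c in ["scene","top"]:
    f=manip.grab_frame(c); cv2.imwrite(f"pics/{c}0.png",f["img"]); print(c,{k:v for k,v in f.items() if k!="img"})
    for n,z in dict(housing=0,seat=73,fastener_head=110,panel=0,bottle=0,last=0,brush=0,pot=0).items():
        for r in manip.tip_of(c,n)[:2]:
            px=np.array(r["point"])*[640,400]; print(n,round(r["score"],2),px,at_z(f,px,z))
E
```

```text
pics
{'t': 0.0, 'qpos': array([ 1. ,  0.2,  1.6, -0. ,  1.4, -0.2]), 'joint_vel': array([ 0.,  0.,  0.,  0.,  0., -0.]), 'tau': array([ -0. , -43.4, -34.2,   0.1,   0. ,  -0. ]), 'tool_pos': array([229.8, 526.5, 254.8]), 'tcp_rot': array([-0.6, -3.1,  0. ]), 'force': array([0.3, 0.2, 0.9]), 'wrist_torque': array([0. , 0. , 0.1]), 'finger_force': 0.0, 'finger_gap': 88.4073134894524}
scene {'vertical_fov': 53.737139086982026, 'cx': 317.3955804776112, 'cy': 198.41800506282894, 'extrinsics': array([[   0.8,   -0.3,    0.4,  997.3],
       [   0.5,    0.5,   -0.7, -626.3],
       [   0. ,    0.8,    0.6,  672.4],
       [   0. ,    0. ,    0. ,    1. ]])}
housing 0.96 [330.7 178. ] [523.5 205.5   0. ]
seat 0.61 [331.6 157.3] [524.5 204.   73. ]
fastener_head 0.4 [319.4 154.6] [519.4 146.3 110. ]
panel 0.94 [225.  257.4] [ 483.9 -202.5    0. ]
bottle 0.8 [382.2 245.9] [772.5  31.2   0. ]
last 0.64 [407.  200.4] [754.1 229.9   0. ]
brush 0.86 [287.2 213.5] [511.5   3.4   0. ]
pot 0.98 [315.9 326.9] [ 759.3 -242.8    0. ]
pot 0.56 [385.3 243.6] [775.3  42.5   0. ]
top {'vertical_fov': 46.646915548342776, 'cx': 321.3237918951547, 'cy': 207.5212709658647, 'extrinsics': array([[  -0. ,    1. ,   -0.2,  459.6],
       [  -1. ,   -0. ,   -0. ,  -47.5],
       [  -0. ,    0.2,    1. , 1118.9],
       [   0. ,    0. ,    0. ,    1. ]])}
housing 0.86 [224.7 257.6] [527.4 219.3   0. ]
seat 0.96 [221.6 253.3] [532.8 209.1  73. ]
fastener_head 0.44 [245.9 261.6] [511.3 146.6 110. ]
panel 0.59 [397.  271.5] [ 488.3 -194.1    0. ]
bottle 0.58 [300.3 156.1] [776.9  34.8   0. ]
last 0.97 [227.8 163.2] [762.5 216.6   0. ]
pot 0.64 [412.4 160.7] [ 759.1 -242.9    0. ]
```

```bash
python3 - <<'E'
import cv2
a=cv2.imread("pics/top0.png"); b=a[200:340,130:490]
cv2.imwrite("pics/top0c.png",cv2.resize(b,None,fx=2.2,fy=2.2,interpolation=cv2.INTER_CUBIC))
E
```

```text
(no output)
```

View pics/top0c.png

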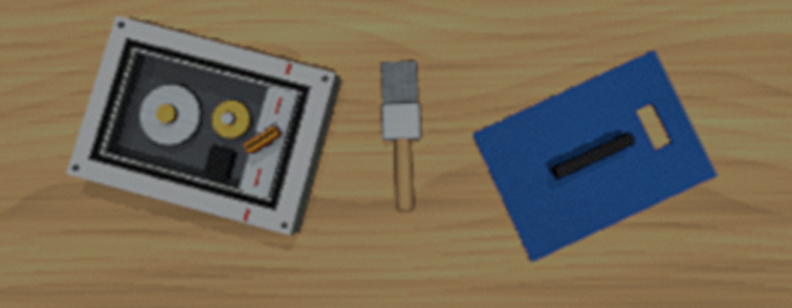

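View pics/scene0.png

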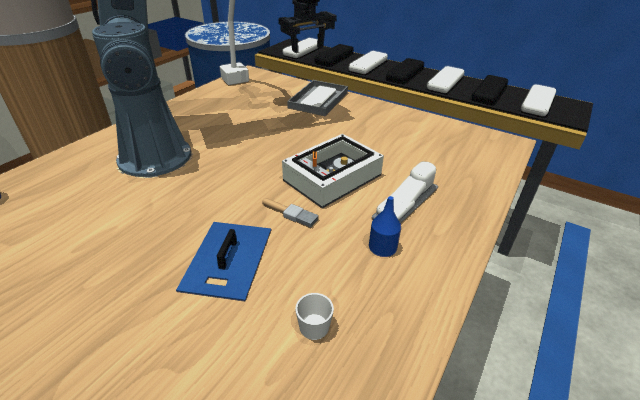

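```bash
cat >> h.py <<'E'
def panel_fit(f,mask,z=6):
    c=max(cv2.findContours(mask.astype(np.uint8),cv2.RETR_EXTERNAL,cv2.CHAIN_APPROX_NONE)[0],key=cv2.contourArea)[:,0]
    P=np.array([at_z(f,p+0.0,z)[:2] for p in c],np.float32)
    (x,y),(w,h),a=cv2.minAreaRect(P); 
    if w>h: a+=90; w,h=h,w
    return x,y,w,h,np.radians((a+90)%180-90)
E
python3 - <<'E'
from h import *
np.set_printoptions(precision=3,suppress=True)
f=manip.grab_frame("top")
P=np.array([at_z(f,np.array(p)/2.2+[130,200]-.27,70)[:2] for p in [(120,24),(326,77),(285,226),(75,168)]])
print(P,P.mean(0)); 
for a,b in [(1,0),(2,3)]: d=P[a]-P[b]; print(np.hypot(*d),np.arctan2(-d[0]*-1,-d[1])*-1)
for n in ["panel"]:
    for r in manip.masks_of("top",n)[:1]: print(n,r["score"],panel_fit(f,r["pixels"]))
q=[at_z(f,np.array(p)/2.2+[130,200]-.27,110)[:2] for p in [(247,149),(280,127)]]; d=q[1]-q[0]; print(q,np.hypot(*d),np.arctan2(d[1],d[0]))
from scipy.spatial.transform import Rotation as R
s=manip.read_state(); print(R.from_rotvec(s["tcp_rot"]).as_matrix(), s["qpos"])
f=manip.grab_frame("wrist"); print(f["extrinsics"],f["vertical_fov"],f["cx"],f["cy"])
E
```

```text
[[632.672 299.017]
 [573.192  81.756]
 [422.453 123.057]
 [483.525 340.368]] [527.961 211.05 ]
225.25565361680097 0.26722656374019427
225.73001564908833 0.2739668311800011
panel 0.67 (492.0439453125, -199.5323028564453, 154.0978546142578, 221.6590118408203, np.float64(0.4140092639778611))
[array([498.818, 154.865]), array([519.952, 122.365])] 38.766476150294324 -0.9942276584708165
[[-0.916  0.4   -0.   ]
 [ 0.4    0.916 -0.   ]
 [ 0.    -0.    -1.   ]] [ 0.953  0.181  1.607  0.     1.354 -0.206]
[[  0.399  -0.881  -0.252 166.609]
 [  0.917   0.384   0.11  555.479]
 [  0.     -0.275   0.961 385.518]
 [  0.      0.      0.      1.   ]] 66.66251838046628 319.3163127462836 196.488810645793
```

Request:
{"fn": "apply_moves", "kwargs": {
  "plan": [0.28,-0.385,-0.02,0,0,-0.58,1,0.28,-0.385,-0.02,0,0,-0.58,1,0.28,-0.385,-0.02,0,0,-0.58,1,0.28,-0.385,-0.02,0,0,-0.58,1,0.28,-0.385,-0.02,0,0,-0.58,1,0.28,-0.385,-0.02,0,0,-0.58,1,0.28,-0.385,-0.02,0,0,-0.58,1,0.28,-0.385,-0.02,0,0,-0.58,1,0.28,-0.385,-0.02,0,0,-0.58,1,0.28,-0.385,-0.02,0,0,-0.58,1,0.28,-0.385,-0.02,0,0,-0.58,1]
}}

```text
t: 2.42
tool_pos: [509.5, 143.0, 235.8]
tcp_rot: [-1.492, -2.764, -0.0]
force: [0.4, 0.2, 0.3]
finger_gap: 88.2
finger_force: 0.0
```

```bash
python3 - <<'E'
from h import *
np.set_printoptions(precision=3,suppress=True)
f=manip.grab_frame("wrist"); cv2.imwrite("pics/w1.png",f["img"]); np.save("w1.npy",f,allow_pickle=True)
s=manip.read_state(); print(s["t"],s["tool_pos"],s["tcp_rot"],s["qpos"])
for n,z in dict(seat=73,fastener_head=110,housing=0).items():
    for r in manip.tip_of("wrist",n)[:2]:
        px=np.array(r["point"])*[640,400]; print(n,round(r["score"],2),px,at_z(f,px,z))
E
```

```text
2.475 [509.53  143.078 235.852] [1.492 2.765 0.   ] [ 0.049  0.098  1.742  0.     1.302 -0.532]
seat 0.7 [430.976 334.6  ] [716.037  65.067  73.   ]
seat 0.57 [372.224 135.68 ] [526.95  210.069  73.   ]
fastener_head 0.8 [315.584 193.52 ] [508.011 141.854 110.   ]
housing 0.78 [366.08 129.68] [530.488 213.576   0.   ]
```

View pics/w1.png

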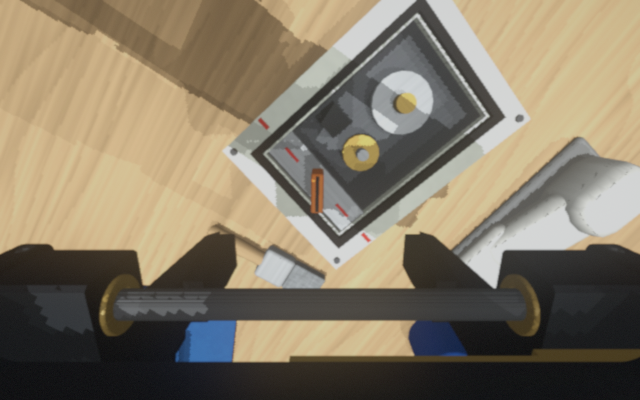

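```bash
python3 - <<'E'
from h import *
np.set_printoptions(precision=3,suppress=True)
f=np.load("w1.npy",allow_pickle=True).item()
S=[at_z(f,p,70)[:2] for p in [(234,152),(519,118),(337,261)]]; print(S)
d=S[1]-S[2]; print(np.hypot(*d),-np.arctan2(d[0],d[1]),(S[0]+S[1])/2); d=S[2]-S[0]; print(np.hypot(*d),np.arctan2(d[1],d[0]))
M=[at_z(f,p,70)[:2] for p in [(263,124),(292,155),(342,210),(365,238)]]; d=M[3]-M[0]; print(M,np.arctan2(d[1],d[0]))
hsv=cv2.cvtColor(f["img"],cv2.COLOR_BGR2HSV); m=cv2.inRange(hsv,(3,130,60),(14,255,255)); m[:, :300]=0;m[:,335:]=0;m[:160]=0;m[225:]=0
c=max(cv2.findContours(m,0,1)[0],key=cv2.contourArea); print(cv2.boundingRect(c))
P=np.array([at_z(f,p,110)[:2] for p in c[:,0]],np.float32); print(cv2.minAreaRect(P))
b=cv2.resize(f["img"][110:250,220:420],None,fx=4,fy=4,interpolation=cv2.INTER_CUBIC); cv2.imwrite("pics/w1c.png",b)
E
```

```text
[array([424.621, 123.83 ]), array([633.253, 299.275]), array([574.057,  81.925])]
225.26703850139705 -0.26590439047266223 [528.937 211.552]
155.20011712768965 -0.2733967959140585
[array([434.73 , 162.147]), array([473.198, 152.289]), array([545.787, 132.552]), array([583.582, 120.269])] -0.27424985402000646
(311, 169, 12, 44)
((507.4335632324219, 144.25411987304688), (9.629674911499023, 38.71918487548828), 32.89570236206055)
```

View pics/w1c.png

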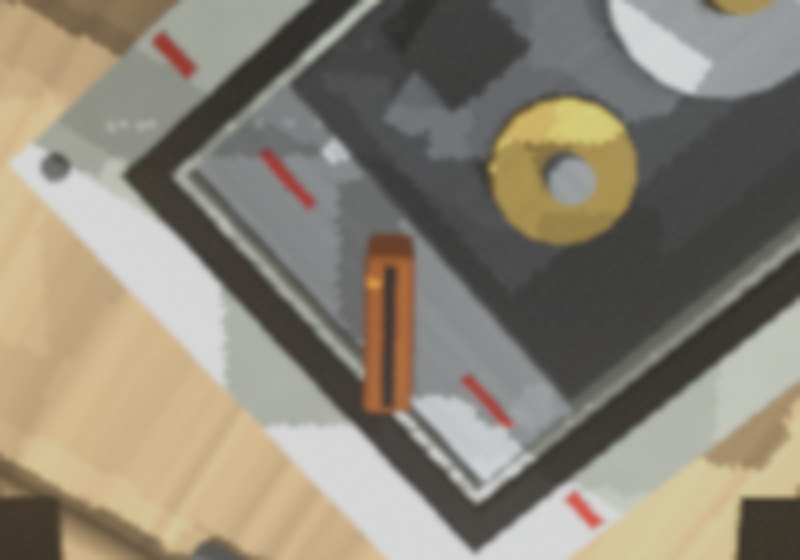

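Request:
{"fn": "apply_moves", "kwargs": {
  "plan": [-0.0005,-0.001,-0.06,0,0,0,0,-0.0005,-0.001,-0.11,0,0,0,0,-0.0005,-0.001,-0.134,0,0,0,0,-0.0005,-0.001,-0.134,0,0,0,0,-0.0005,-0.001,-0.134,0,0,0,-0.5,-0.0005,-0.001,-0.134,0,0,0,-1,-0.0005,-0.001,-0.134,0,0,0,-1,-0.0005,-0.001,-0.134,0,0,0,-1,-0.0005,-0.001,-0.134,0,0,0,-1,-0.0005,-0.001,-0.134,0,0,0,-1,-0.0005,-0.001,-0.134,0,0,0,-1]
}}

```text
t: 4.0
tool_pos: [508.9, 140.2, 102.3]
tcp_rot: [-1.494, -2.763, 0.004]
force: [-5.8, -4.6, 8.4]
finger_gap: 10.5
finger_force: 30.0
```

Request:
{"fn": "apply_moves", "kwargs": {
  "plan": [-0.001,-0.0012,0,0,0,0.12,-1,-0.001,-0.0012,0,0,0,0.24,-1,-0.001,-0.0012,0,0,0,0.36,-1,-0.001,-0.0012,0,0,0,0.48,-1,-0.001,-0.0012,0,0,0,0.6,-1,-0.001,-0.0012,0,0,0,0.68,-1,-0.001,-0.0012,0,0,0,0.72,-1,-0.001,-0.0012,0,0,0,0.72,-1,-0.001,-0.0012,0,0,0,0.72,-1,-0.001,-0.0012,0,0,0,0.72,-1]
}}

```text
t: 5.25
tool_pos: [509.6, 141.2, 102.4]
tcp_rot: [0.425, 3.11, 0.005]
force: [3.5, 6.6, -1.7]
finger_gap: 11.0
finger_force: 30.0
```

```bash
python3 - <<'E'
from h import *
from scipy.spatial.transform import Rotation as R
s=manip.read_state(); m=R.from_rotvec(s["tcp_rot"]).as_matrix(); print(s["tool_pos"],s["force"],np.arctan2(m[1,1],m[0,1])-np.pi/2)
E
```

```text
[509.64891155 141.22749832 102.40299619] [ 3.4570671   6.58309172 -1.74252268] -0.27191964917793365
```

Request:
{"fn": "apply_moves", "kwargs": {
  "plan": [0.001,0.0015,0,0,0,0,-0.5,0,0,0,0,0,0,0,0,0,0,0,0,0,0,0,0,0,0,0,0,0,0,0,0.06,0,0,0,0.5,0,0,0.13,0,0,0,1,0,0,0.13,0,0,0,1,0,0,0.13,0,0,0,1]
}}

```text
t: 6.25
tool_pos: [508.8, 139.7, 232.0]
tcp_rot: [0.426, 3.112, 0.0]
force: [0.1, -0.2, 0.2]
finger_gap: 82.1
finger_force: 0.0
```

```bash
python3 - <<'E'
from h import *
np.set_printoptions(precision=3,suppress=True)
f=manip.grab_frame("wrist"); np.save("w2.npy",f,allow_pickle=True); print(manip.read_state()["tool_pos"])
for r in manip.tip_of("wrist","fastener_head")[:1]: px=np.array(r["point"])*[640,400]; print(px,at_z(f,px,110))
u,v=np.int32(px); 
cv2.imwrite("pics/w2c.png",cv2.resize(f["img"][v-65:v+65,u-90:u+90],None,fx=4,fy=4,interpolation=cv2.INTER_CUBIC)); print(u-90,v-65)
E
```

```text
[507.956 139.645 230.603]
[319.424 195.4  ] [510.6   140.009 110.   ]
229 130
```

View pics/w2c.png

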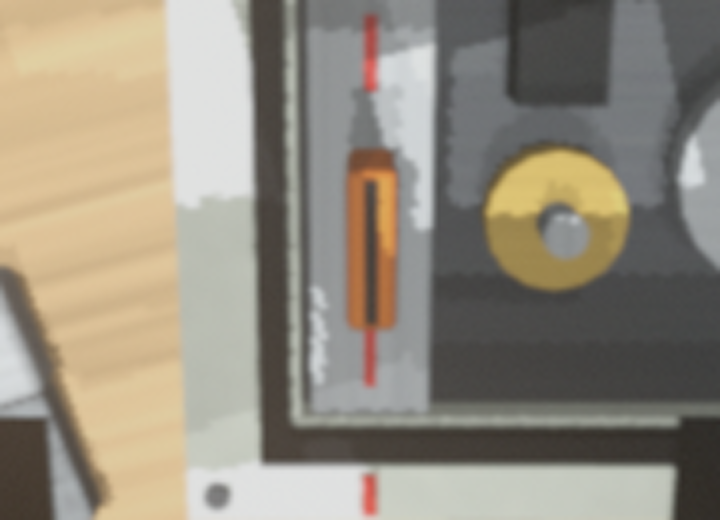

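Request:
{"fn": "apply_moves", "kwargs": {
  "plan": [-0.0186,-0.335,0,0,0,-0.886,1,-0.0186,-0.335,0,0,0,-0.886,1,-0.0186,-0.335,0,0,0,-0.886,1,-0.0186,-0.335,0,0,0,-0.886,1,-0.0186,-0.335,0,0,0,-0.886,1,-0.0186,-0.335,0,0,0,-0.886,1,-0.0186,-0.335,0,0,0,-0.886,1,-0.0186,-0.335,0,0,0,-0.886,1,-0.0186,-0.335,0,0,0,-0.886,1,-0.0186,-0.335,0,0,0,-0.886,1]
}}

```text
t: 7.6
tool_pos: [490.2, -194.2, 231.7]
tcp_rot: [-1.717, -2.631, -0.0]
force: [0.5, -0.7, -0.0]
finger_gap: 88.1
finger_force: 0.0
```

```bash
python3 - <<'E'
from h import *
np.set_printoptions(precision=3,suppress=True)
from scipy.spatial.transform import Rotation as R
f=manip.grab_frame("wrist"); np.save("w3.npy",f,allow_pickle=True); s=manip.read_state(); m=R.from_rotvec(s["tcp_rot"]).as_matrix(); print(s["tool_pos"],np.arctan2(m[1,1],m[0,1]))
for n in ["panel"]:
    for r in manip.tip_of("wrist",n)[:1]: px=np.array(r["point"])*[640,400]; print(r["score"],px,at_z(f,px,0))
    for r in manip.masks_of("wrist",n)[:1]: print(r["score"],panel_fit(f,r["pixels"]))
for P in [(490,-195,48),(490,-195,6)]: print(proj(f,P))
cv2.imwrite("pics/w3.png",f["img"])
E
```

```text
[ 490.23  -194.436  231.799] 0.41439069563517694
0.7 [320.576 176.8  ] [ 496.127 -200.522    0.   ]
0.71 (492.309326171875, -199.39244079589844, 152.5413360595703, 222.3677978515625, np.float64(0.4169679360803982))
[317.523 179.513]
[317.758 171.674]
```

View pics/w3.png

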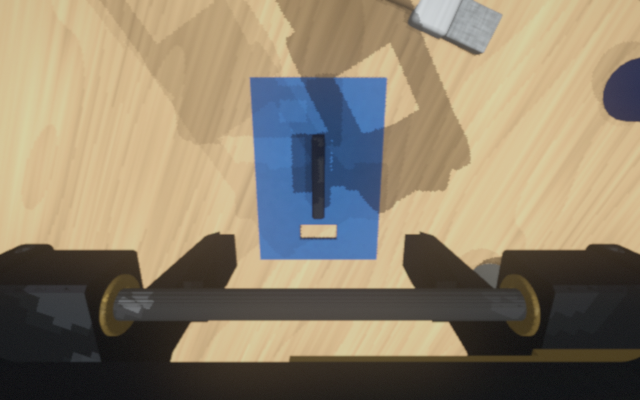

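Request:
{"fn": "apply_moves", "kwargs": {
  "plan": [0.0003,0.0005,-0.06,0,0,0.002,1,0.0003,0.0005,-0.12,0,0,0.002,0.5,0.0003,0.0005,-0.17,0,0,0.002,0,0.0003,0.0005,-0.194,0,0,0.002,0,0.0003,0.0005,-0.194,0,0,0.002,0,0.0003,0.0005,-0.194,0,0,0.002,-0.5,0.0003,0.0005,-0.194,0,0,0.002,-1,0.0003,0.0005,-0.194,0,0,0.002,-1,0.0003,0.0005,-0.194,0,0,0.002,-1,0.0003,0.0005,-0.194,0,0,0.002,-1,0.0003,0.0005,-0.194,0,0,0.002,-1,0.0003,0.0005,-0.194,0,0,0.002,-1]
}}

```text
t: 9.25
tool_pos: [490.6, -195.1, 38.6]
tcp_rot: [1.716, 2.631, -0.0]
force: [-2.2, -0.4, 6.1]
finger_gap: 13.7
finger_force: 30.0
```

Request:
{"fn": "apply_moves", "kwargs": {
  "plan": [0,0,0.02,0,0,0,-1,0,0,0.06,0,0,0,-1,0,0,0.1,0,0,0,-1,0,0,0.14,0,0,0,-1,0,0,0.17,0,0,0,-1,0.004,0.04,0.17,0,0,-0.07,-1,0.008,0.08,0.17,0,0,-0.14,-1,0.012,0.125,0.17,0,0,-0.21,-1,0.016,0.17,0.17,0,0,-0.28,-1,0.021,0.215,0.17,0,0,-0.36,-1,0.025,0.26,0.17,0,0,-0.44,-1,0.03,0.305,0.17,0,0,-0.52,-1,0.034,0.35,0.17,0,0,-0.59,-1,0.038,0.39,0.17,0,0,-0.65,-1,0.04,0.41,0.17,0,0,-0.686,-1,0.04,0.41,0.17,0,0,-0.686,-1,0.04,0.41,0.17,0,0,-0.686,-1,0.04,0.41,0.17,0,0,-0.686,-1]
}}

```text
t: 11.5
tool_pos: [530.2, 214.3, 207.5]
tcp_rot: [-2.502, -1.9, 0.001]
force: [0.2, 0.2, -4.4]
finger_gap: 13.0
finger_force: 30.0
```

```bash
python3 - <<'E'
from h import *
np.set_printoptions(precision=3,suppress=True)
from scipy.spatial.transform import Rotation as R
f=manip.grab_frame("wrist"); np.save("w4.npy",f,allow_pickle=True); s=manip.read_state(); m=R.from_rotvec(s["tcp_rot"]).as_matrix(); print(s["tool_pos"],np.arctan2(m[1,1],m[0,1]),s["force"],s["wrist_torque"])
for r in manip.masks_of("wrist","panel")[:1]: print(r["score"],panel_fit(f,r["pixels"],s["tool_pos"][2]-38+6))
for r in manip.tip_of("wrist","fastener_head")[:1]: px=np.array(r["point"])*[640,400]; print(px,at_z(f,px,110))
b=f["img"][60:340,150:500];cv2.imwrite("pics/w4.png",cv2.resize(b,None,fx=2,fy=2,interpolation=cv2.INTER_CUBIC))
E
```

```text
[530.36  214.336 207.637] -0.272060351937934 [-0.31  -0.706 -3.507] [-0.034  0.011 -0.019]
0.65 (541.7313232421875, 249.6296844482422, 139.1707763671875, 150.9945526123047, np.float64(1.2995344613265867))
[351.296 326.52 ] [528.479  96.822 110.   ]
```

View pics/w4.png

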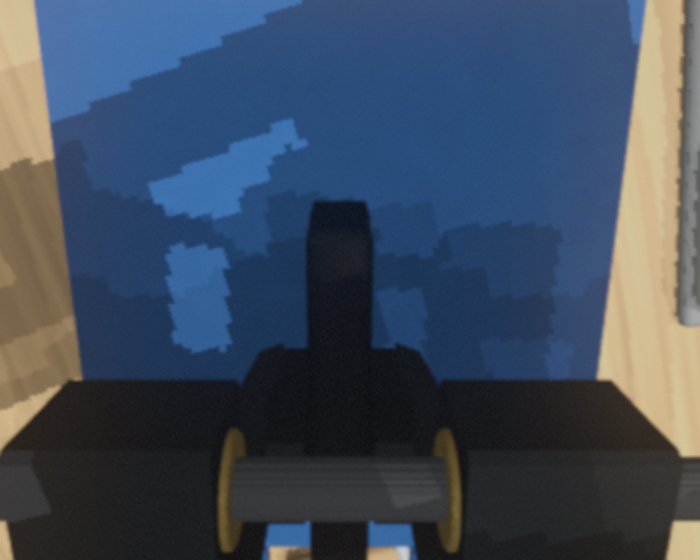

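```bash
python3 - <<'E'
from h import *
np.set_printoptions(precision=3,suppress=True)
f=np.load("w4.npy",allow_pickle=True).item(); s=manip.read_state(); T=s["tool_pos"]
yh=np.array([.267,.964]); xh=np.array([.964,-.267])
h=at_z(f,(320,161.5),T[2]+10)[:2]-T[:2]; print("handle end rel",h@xh,h@yh)
m=manip.masks_of("wrist","panel")[0]["pixels"]
rows=np.where(m[:,320])[0]; print("top edge row",rows.min()); e=at_z(f,(320,rows.min()),T[2]-32)[:2]-T[:2]; print("edge rel",e@xh,e@yh,"expect 105")
L=[];Rr=[]
for v in range(70,240,10):
    c=np.where(m[v])[0]; L.append(at_z(f,(c.min(),v),T[2]-32)[:2]-T[:2]);Rr.append(at_z(f,(c.max()+1,v),T[2]-32)[:2]-T[:2])
for P in (L,Rr): P=np.array(P); k=np.polyfit(P@yh,P@xh,1); print("side",k)
t=manip.grab_frame("top"); cv2.imwrite("pics/t2.png",cv2.resize(t["img"][190:330,120:330],None,fx=3.5,fy=3.5,interpolation=cv2.INTER_CUBIC))
for r in manip.masks_of("top","panel")[:1]: print(r["score"],panel_fit(t,r["pixels"],T[2]-32))
E
```

```text
handle end rel 1.7596031784506803 51.49536935440805
top edge row 33
edge rel 1.7662704306082802 106.4209687356338 expect 105
side [ -0.006 -73.046]
side [ 0.007 76.642]
0.83 (516.2334594726562, 159.22274780273438, 116.4919662475586, 150.55819702148438, np.float64(1.3103594122094318))
```

View pics/t2.png

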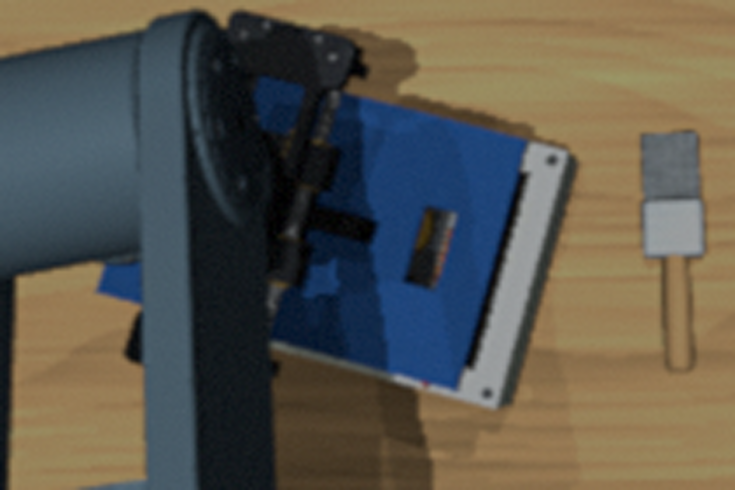

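```bash
python3 - <<'E'
from h import *
np.set_printoptions(precision=2,suppress=True)
f=manip.grab_frame("top"); T=manip.read_state()["tool_pos"]; z=T[2]-32
yh=np.array([.267,.964]); xh=np.array([.964,-.267])
# slot top-face corners and -y edge corners of the panel from the crop
for n,p in dict(s1=(427,207),s2=(457,213),s3=(406,279),s4=(434,288),c1=(528,141),c2=(459,391)).items():
    w=at_z(f,np.array(p)/3.5+[120,190]-.36,z)[:2]-T[:2]; print(n,w@xh,w@yh)
E
```

```text
s1 22.827751821710002 -68.43303049124901
s2 23.905086049289476 -86.4411686507774
s3 -20.288209022380894 -68.32400857558399
s4 -21.116068317913083 -85.56596151397932
c1 74.96521675515419 -115.20285616220534
c2 -73.59143590364896 -115.90981662312562
```

Request:
{"fn": "apply_moves", "kwargs": {
  "plan": [-0.0005,-0.0005,-0.02,0,0,0,-1,-0.0005,-0.0005,-0.04,0,0,0,-1,-0.0005,-0.0005,-0.05,0,0,0,-1,-0.0005,-0.0005,-0.05,0,0,0,-1,-0.0005,-0.0005,-0.05,0,0,0,-1]
}}

```text
t: 12.48
tool_pos: [530.4, 214.9, 158.6]
tcp_rot: [2.501, 1.901, 0.002]
force: [0.5, 0.6, -3.4]
finger_gap: 13.6
finger_force: 30.0
```

```bash
python3 - <<'E'
from h import *
np.set_printoptions(precision=2,suppress=True)
f=manip.grab_frame("top"); s=manip.read_state(); T=s["tool_pos"]; print(T,s["force"])
c=proj(f,[509,141,115]).astype(int); print(c)
cv2.imwrite("pics/t3.png",cv2.resize(f["img"][c[1]-40:c[1]+40,c[0]-40:c[0]+60],None,fx=7,fy=7,interpolation=cv2.INTER_CUBIC))
E
```

```text
[530.51 214.86 158.7 ] [-1.14  0.29 -3.69]
[247 262]
```

View pics/t3.png

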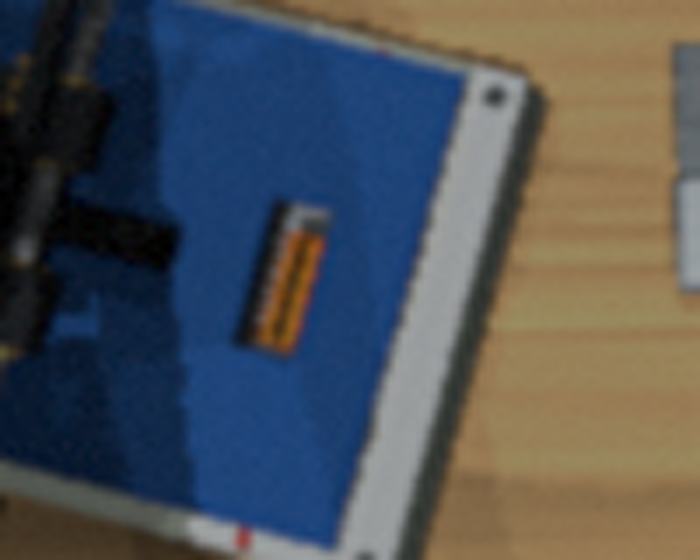

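```bash
python3 - <<'E'
from h import *
np.set_printoptions(precision=2,suppress=True)
f=manip.grab_frame("top"); T=manip.read_state()["tool_pos"]
yh=np.array([.267,.964]); xh=np.array([.964,-.267])
w=lambda p,z: at_z(f,np.array(p)/7+[207,222]-.43,z)[:2]
S=np.mean([w(p,126) for p in [(280,202),(333,210),(238,343),(293,355)]],0)
hsv=cv2.cvtColor(f["img"],cv2.COLOR_BGR2HSV); m=cv2.inRange(hsv,(3,120,50),(25,255,255)); m[:245]=0;m[275:]=0;m[:,:240]=0;m[:,258:]=0
v,u=np.nonzero(m); O=np.array([at_z(f,p,110)[:2] for p in zip(u,v)]); print(len(u))
C=w((297,288),110); print(S,C,"wing-slot in housing xy",(C-S)@xh,(C-S)@yh)
print("orange rel slot: x",np.percentile((O-S)@xh,[1,50,99]),"y",np.percentile((O-S)@yh,[1,50,99]), "slot rel TCP",(S-T[:2])@xh,(S-T[:2])@yh)
E
```

```text
82
[511.37 140.16] [508.84 139.73] wing-slot in housing xy -2.3284487458803365 -1.0958680204400182
orange rel slot: x [-20.69  -3.75  14.39] y [-4.59  0.54  5.79] slot rel TCP 1.5386456165916833 -77.14163400030759
```

Request:
{"fn": "apply_moves", "kwargs": {
  "plan": [-0.0017,0.0004,-0.005,0,0,0,-1,-0.0017,0.0004,-0.012,0,0,0,-1,-0.0017,0.0004,-0.022,0,0,0,-1,-0.0017,0.0004,-0.033,0,0,0,-1,-0.0017,0.0004,-0.033,0,0,0,-1,-0.0017,0.0004,-0.033,0,0,0,-1]
}}

```text
t: 13.32
tool_pos: [528.2, 215.2, 124.7]
tcp_rot: [-2.501, -1.901, 0.0]
force: [0.1, -0.8, -2.9]
finger_gap: 13.5
finger_force: 30.0
```

```bash
python3 - <<'E'
from h import *
np.set_printoptions(precision=2,suppress=True)
f=manip.grab_frame("top"); s=manip.read_state(); T=s["tool_pos"]; print(T,s["force"],s["wrist_torque"])
c=proj(f,[509,141,105]).astype(int); print(c)
cv2.imwrite("pics/t4.png",cv2.resize(f["img"][c[1]-40:c[1]+40,c[0]-40:c[0]+60],None,fx=7,fy=7,interpolation=cv2.INTER_CUBIC))
E
```

```text
[528.43 215.18 124.97] [ 0.24 -0.29 -3.79] [-0.07  0.12  0.  ]
[248 262]
```

View pics/t4.png

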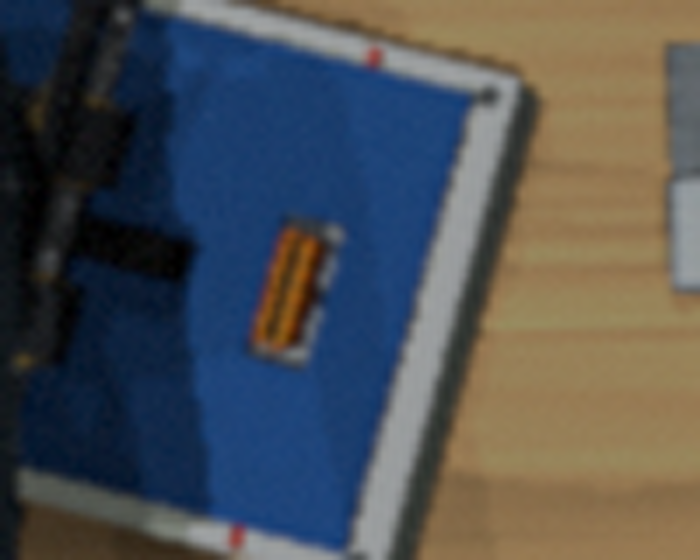

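```bash
python3 - <<'E'
from h import *
np.set_printoptions(precision=2,suppress=True)
f=manip.grab_frame("top"); T=manip.read_state()["tool_pos"]
yh=np.array([.267,.964]); xh=np.array([.964,-.267]); A=np.array([509.3,141])
w=lambda p,z: (lambda q:(round(float(q@xh),1),round(float(q@yh),1)))(at_z(f,np.array(p)/7+[208,222]-.43,z)[:2]-A)
print("panel corners -y (exp ±75,-38)",w((475,95),92),w((350,548),92))
print("slot corners (exp ±23,±9.5)",[w(p,92) for p in [(290,218),(345,228),(248,350),(303,362)]])
print("wing (exp ±18,±5.5)",[w(p,110) for p in [(287,225),(323,236),(251,342),(290,352)]])
print("screws (exp ±77.5,-40.5)",w((489,96),70),w((358,555),70),"marks x",w((374,57),70),w((236,538),70))
E
```

```text
panel corners -y (exp ±75,-38) (73.6, -38.2) (-72.8, -38.6)
slot corners (exp ±23,±9.5) [(21.1, 8.3), (22.4, -9.6), (-22.2, 9.6), (-21.4, -8.3)]
wing (exp ±18,±5.5) [(18.4, 5.0), (18.0, -6.8), (-19.2, 5.8), (-19.0, -6.8)]
screws (exp ±77.5,-40.5) (75.9, -39.3) (-75.9, -38.3) marks x (78.8, 0.6) (-80.7, 1.0)
```

Request:
{"fn": "apply_moves", "kwargs": {
  "plan": [0,0,-0.005,0,0,0,-1,0,0,-0.009,0,0,0,-1,0,0,-0.012,0,0,0,-1,0,0,-0.014,0,0,0,-1,0,0,-0.014,0,0,0,-1,0,0,-0.014,0,0,0,-1]
}}

```text
t: 14.18
tool_pos: [528.3, 215.2, 111.8]
tcp_rot: [2.501, 1.901, 0.0]
force: [-5.5, -1.7, 8.4]
finger_gap: 13.6
finger_force: 30.0
```

Request:
{"fn": "apply_moves", "kwargs": {
  "plan": [0,0,-0.001,0,0,0,-1,0,0,-0.0018,0,0,0,-1,0,0,-0.0018,0,0,0,-1,0,0,-0.0018,0,0,0,-1,0,0,-0.0018,0,0,0,-1]
}}

```text
t: 14.8
tool_pos: [528.3, 215.2, 111.5]
tcp_rot: [2.5, 1.901, 0.0]
force: [-10.1, -2.6, 17.5]
finger_gap: 13.5
finger_force: 30.0
```

```bash
python3 - <<'E'
from h import *
np.set_printoptions(precision=2,suppress=True)
from scipy.spatial.transform import Rotation as R
f=manip.grab_frame("wrist"); s=manip.read_state(); m=R.from_rotvec(s["tcp_rot"]).as_matrix()
print(s["t"],s["tool_pos"],s["force"],s["wrist_torque"],m)
g=manip.grab_frame("top"); np.save("t5.npy",g,allow_pickle=True)
a=cv2.resize(f["img"],(640,400)); b=cv2.resize(g["img"][205:315,150:310],(291,200))
sc=manip.grab_frame("scene")["img"][120:220,260:405]; b2=cv2.resize(sc,(290,200),interpolation=cv2.INTER_CUBIC)
o=np.zeros((600,640,3),np.uint8); o[:400]=a; o[400:,:291]=b; o[400:,300:590]=b2; cv2.imwrite("pics/fin.png",o)
E
```

```text
14.85 [528.31 215.23 111.47] [-10.18  -2.54  19.29] [-0.5   1.64 -0.03] [[ 0.27  0.96  0.  ]
 [ 0.96 -0.27 -0.  ]
 [-0.    0.   -1.  ]]
```

View pics/fin.png

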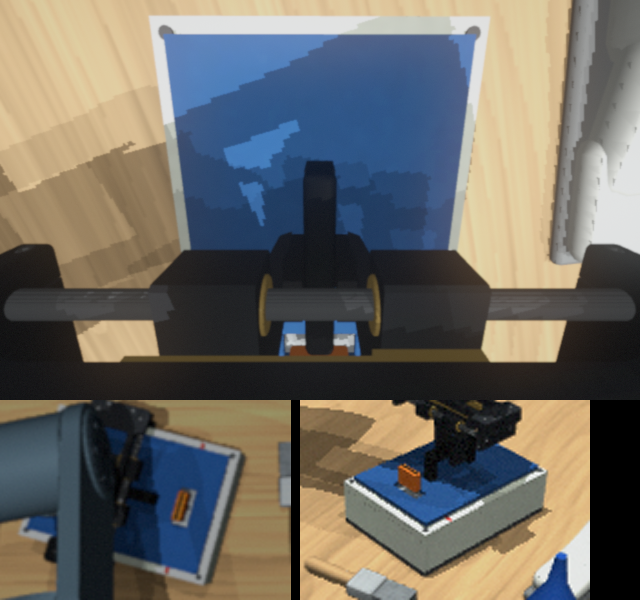

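```bash
python3 - <<'E'
from h import *
np.set_printoptions(precision=2,suppress=True)
f=manip.grab_frame("wrist"); yh=np.array([.267,.964]); xh=np.array([.964,-.267]); A=np.array([509.3,141])+72*yh
hsv=cv2.cvtColor(f["img"],cv2.COLOR_BGR2HSV); b=cv2.inRange(hsv,(100,120,30),(125,255,255))
w=lambda p,z:(lambda q:np.array([q@xh,q@yh]))(at_z(f,p,z)[:2]-A)
for v in range(50,240,20):
    c=np.where(b[v,140:500])[0]+140; print(v,w((c.min()-.5,v),79),w((c.max()+.5,v),79))
for u in (200,320,440): print("edge",w((u,np.where(b[:,u])[0].min()-.5),79))
print("screws exp ±77.5,112.5:",w((166,32),70),w((473,32),70),"housing corners ±85,120",w((149,16),70),w((490,16),70))
E
```

```text
50 [-74.11 103.95] [ 73.66 104.02]
70 [-74.87  94.88] [74.42 94.96]
90 [-74.63  85.5 ] [67.13 85.58]
110 [-74.9   75.79] [68.32 75.88]
130 [-72.05  65.73] [69.54 65.84]
150 [-73.35  55.31] [69.21 55.43]
170 [-74.7   44.51] [70.5  44.64]
190 [-74.99  33.29] [70.18 33.44]
210 [-74.73  21.65] [67.59 21.8 ]
230 [-74.46   9.56] [69.5   9.72]
edge [-57.56 110.35]
edge [  0.29 110.81]
edge [59.37 98.84]
screws exp ±77.5,112.5: [-77.85 113.83] [ 77.85 113.89] housing corners ±85,120 [-85.37 121.04] [ 85.34 121.1 ]
```

```bash
python3 - <<'E'
from station import manip
s=manip.read_state(); print(s["tool_pos"],s["force"]); print(manip.close_job())
E
```

```text
[528.28399731 215.23874679 111.45739886] [-10.3329573   -2.09628972  18.9909739 ]
the job is handed in; nothing more can be done
None
```

I turned the fastener to line up with the red marks, fitted the panel over it, and handed the job in with the arm still pressing the panel down at about 19 N. The push stopped rising in travel, so the seal reads as fully compressed. The panel measured within about 1 mm of centre and square to the housing. I did not touch the bottle, last, brush or pot, and the run took about 15 s.

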